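# Load the tea tin into the star-wheel stand, heavy end down

## Robot

A 6-joint arm with a two-finger parallel gripper is mounted at the origin on the work surface. World frame = base frame: x ahead of the robot, y to its left, z up, the work surface at z = 0. Lengths are in m, angles in rad, forces in N, time in s.
With the tool pointing down it reaches from about 0.25 to 0.725 m from the base axis. Payload 4 kg.
Tool frame: the origin (TCP) lies midway between the tips of the shut fingers; the grasp point (between the pads) lies 19 mm behind it (bot.grip_point_offset is the distance from the TCP to the grasp point, in m); z points along the fingers, y is the line along which they close (so a half turn about z gives the same grasp; the last joint's range is limited). The gripper opens to 85 mm and grips with 20 to 120 N. Pads are 22 mm wide; open, the fingers measure 114 mm over their backs; the gripper's body (76 mm by 85 mm) begins 54 mm behind the grasp point. The pads swing forward as they close: fully open they stand 13 mm farther back than shut.
Start: joints at [-1.279, 0.241, 0.005, 1.335, 0, 1.571], TCP at [0.144, -0.479, 0.231] pointing down, gripper open.
Joint ranges: [-2.72, 2.72], [-1.05, 1.87], [-1.09, 1.28], [-1.99, 2.15], [-1.42, 1.44], [-3.14, 3.14]. Speed limits (rad/s): [2.79, 2.79, 3.14, 3.14, 3.14, 3.14].

## Interface

Orientations are given as a unit quaternion [x, y, z, w].
In Python, from workcell import bot gives the robot as it stands.
- The arm moves only by the tool step_arm, never from a script. Its argument "targets" is text: rows parted by semicolons, each of 7 numbers parted by spaces: the opening, from -1 (shut) to 1 (fully open), so that 0 is half open, then the shift along the world's x, y, z normalised to -1 to 1, where 1 is 0.5 m, then the turn, a rotation vector about the world's x, y, z normalised to -1 to 1, where 1 is pi/4 rad. In form: gripper x y z wx wy wz; .... A call has 1 to 10 rows; each row is the pose to reach, as a shift and turn from the pose commanded when the call began; what a row does not reach only later rows make up. A row lasts 1/12 s, in which the tool goes at most 41.7 mm and 7.16 degrees, less where a joint would pass 70% of its speed; a pose out of reach is approached as far as the arm can. A call with a number of a shift or a turn outside -1 to 1 is refused whole. A call with a gripper value outside its range is refused whole. The fingers move at their own pace and stop on an object; the grip force is fixed at half the most. Time passes only in rows, so rows that repeat a pose let the fingers close. It gives the time, the measured TCP pose, the force, the opening and the grip force at its end, in the units of the state.
- bot.get_obs(): the state, without advancing time (a new reading comes with each control period).
- bot.camera(name): name is "scene" or "top" or "wrist"; returns the picture (480x640x3 uint8, red, green, blue); there is no depth.
- bot.camera_info(name): a dict with "vertical_fov" (degrees; the focal length in pixels is half the picture's height over the tangent of half this angle, whatever the lens; pixels are square), "cx", "cy" (the principal point, pixels), "D" ([k1, k2, p1, p2, k3] as OpenCV has them; the pictures are not rectified), "pose" (4x4, takes a point from camera to world coordinates). Camera axes: x right, y up, looking along -z (the intrinsics and any distortion apply to the point x, -y, -z); pixel columns grow to the right and rows downward; lengths in m; the calibration is good to about 2 mm. A picture is of the moment at which its call begins: read the wrist's pose just before it. camera_info takes no time and is no camera call; for the wrist camera it gives the pose at the moment of the call.
- bot.job_done(): hands the job in; it is judged then, once.
The state is a dict: "clock": time; "joint_pos": joint angles; "joint_vel": joint speeds; "tau": joint torques, N m; "eef_pos": TCP position; "tool_rot": TCP orientation; "ft_force": force on the tool from outside, world axes, zero at the start; "ft_torque": the same for the moment, N m; "grip_width": finger opening in m; "grasp_force": force on a finger pad.
Only numpy, scipy, OpenCV 4.12 (cv2) and the standard library are available. Lean on these libraries where they do the work, as an engineer would, in place of code of your own. Each camera call takes 0.05 s, during which the arm holds its last target. There are 200 camera calls.

## Task

Turn the star-wheel tin stand by its spokes until its one empty bay is lined up with the pointer on the foot, and stand the tin that lies on the round tray upright in the middle of that bay with its heavy end down: you cannot see which end is heavy, so lift the tin to find out. Leave the spare tin on the wooden board and everything else on the table where it is.

Things in the scene. Friction and masses are not known exactly. Their poses are not given: they have to be found in the camera images.
- tin_a_mid (a point): centre of a metal tin, 165 mm long, 56 x 56 mm across, 0.29 to 0.44 kg, lying crosswise (left-right within 30 degrees), on the round tray or on the board. x axis: its length; z: up at the start. The ends look alike but one is filled: the centre of mass is about 35 mm from the middle, towards either end; felt, or seen as a tilt, only when lifted
- tin_b_mid (a point): the other tin, alike outside, but its heavy end may be the other one: centre of a metal tin, 165 mm long, 56 x 56 mm across, 0.29 to 0.44 kg, lying crosswise (left-right within 30 degrees), on the round tray or on the board. x axis: its length; z: up at the start
- axis (a point): on the vertical axis of the tin stand, 20 mm above the table. The foot is fixed; x axis: from the pointer side to the rear. On it turns a star wheel: a round floor 250 mm across (upper surface 20 mm above the table), a hub 40 mm across (top 75 mm up) and five spokes. It turns endlessly either way with light friction (1 N at a spoke's end) and stays where left
- spoke (a point): outer end of one of the five steel spokes, 170 mm from the axis; turns with the wheel. Spokes are 72 degrees apart, 12 mm wide, 30 to 62 mm above the table, and run from the hub to 45 mm beyond the floor's edge, where they can be pushed sideways. Four bays between spokes hold white canisters fixed to the wheel (56 mm across, top 85 mm up); one bay is empty
- guard (a point): middle of the front bar of the fixed steel guard over the rear of the wheel, 210 mm above the table, 45 mm behind the axis. The guard is a flat grid of 12 mm bars that runs back 150 mm from here (along x) and 180 mm to each side, on a post at each rear corner; so spokes can be pushed only in front of it
- bay (a point): centre of the floor of the empty bay, 88 mm from the axis, on the floor's upper surface; it turns with the wheel. Its x axis points from the bay to the stand's axis; the spokes that bound the bay lie 36 degrees to either side of it
- load (a point): where the centre of the empty bay must come: 88 mm from the stand's axis in line with the fixed pointer (a dark bar 16 mm wide and 6 mm high that sticks out from the foot under the wheel to 195 mm from the axis, on the side nearest the robot)
- tray_top (a point): centre of the upper surface of the round steel tray, 200 mm across, 6 mm thick, fixed
- board_top (a point): centre of the upper surface of the wooden board, 150 mm (x) by 210 mm (y), 6 mm thick, fixed; the spare tin lies on it
- mug: white mug, 76 mm across, 80 mm high, with a handle; origin under its centre; leave alone
- jug: clear plastic jug, 110 mm across, 200 mm high; origin under its centre; leave alone
- tub: open white plastic tub, 140 x 120 x 70 mm; origin under its centre; leave alone
- jar: glass jar, 70 mm across, 90 mm high; origin under its centre; leave alone
- pot: small steel pot, 110 mm across with side handles, 70 mm high; origin under its centre; leave alone
- bowl: white bowl, 100 mm across, 45 mm high; origin under its centre; leave alone
- spoon: steel spoon lying flat, 140 mm long, pointing away from the robot; leave alone

How it is judged:
At the end, for the whole second after the job is handed in: Bay centre within 18 mm of the loading point; the tray's tin stands in it on its heavy end, upright within 5 degrees, its middle within 22 mm of the bay's centre, its end on the floor (within 5 mm), at rest; the spare tin still on the board, moved under 20 mm (horizontal distance between bay and load below 0.018 m and (((angle between tin_a_mid's own x axis and vertical above 3.04159 rad or angle between tin_a_mid's own x axis and vertical below 0.1 rad) and z of tin_a_fill in the frame of bay below 0.04 m and horizontal distance between tin_a_mid and bay below 0.022 m and z of tin_a_mid in the frame of bay between 0.0775 and 0.0875 m and linear speed of tin_a below 0.02 m/s and angular speed of tin_a below 0.1 rad/s and distance of tin_b_mid from where it was at the start of the episode below 0.02 m and horizontal distance between tin_b_mid and board_top below 0.08 m) or ((angle between tin_b_mid's own x axis and vertical above 3.04159 rad or angle between tin_b_mid's own x axis and vertical below 0.1 rad) and z of tin_b_fill in the frame of bay below 0.04 m and horizontal distance between tin_b_mid and bay below 0.022 m and z of tin_b_mid in the frame of bay between 0.0775 and 0.0875 m and linear speed of tin_b below 0.02 m/s and angular speed of tin_b below 0.1 rad/s and distance of tin_a_mid from where it was at the start of the episode below 0.02 m and horizontal distance between tin_a_mid and board_top below 0.08 m))); the robot touches nothing.
It fails at once if a bystander (mug, jug, tub, jar, pot, bowl or spoon) is shifted or tipped by more than 30 mm (distance of any of mug, jug, tub, jar, pot, bowl, spoon from where it was at the start of the episode above 0.03 m).
It also fails if it takes over 72 s, if anything falls off the work surface, if the arm or the gripper's body presses on something with over 40 N, if the wrist force passes 120 N, or if a joint passes its speed limit or range.

## Working session

There is one attempt and no reset: what is moved stays moved. The work goes in short steps, Python scripts to look and compute and a tool call to move; the robot and the scene stay as the last step left them, time stands still between calls to the robot, and variables do not carry over. Pictures are saved under pics/ and viewed, at most 11 in all, crops included, and the job is handed in when it is done.

Besides the shell and the picture viewer there is one more tool, called after "Request:" as name(argument=value, ...) on one line, values as JSON. step_arm: Moves the arm, as the interface text tells. Scaled input: -1 to 1 covers 0.5 m each way for a shift and pi/4 rad each way for a turn. Its arguments: {"type":"object","properties":{"targets":{"type":"string"}},"required":["targets"]}

```bash
mkdir -p pics
cat > h.py <<'E'
import numpy as np, cv2
from workcell import bot
def K(n):
    i=bot.camera_info(n); f=240/np.tan(np.radians(i["vertical_fov"]/2))
    return np.array([[f,0,i["cx"]],[0,f,i["cy"]],[0,0,1]]),np.array(i["D"],float),np.array(i["pose"])
def pix(n,uv,z,cal=None):
    k,D,T=cal or K(n)
    p=cv2.undistortPoints(np.array(uv,float).reshape(-1,1,2),k,D).reshape(-1,2)
    d=np.c_[p[:,0],-p[:,1],-np.ones(len(p))]@T[:3,:3].T; o=T[:3,3]
    return o+d*((np.array(z)-o[2])/d[:,2])[:,None]
def proj(n,P,cal=None):
    k,D,T=cal or K(n); P=np.atleast_2d(P)
    c=(P-T[:3,3])@T[:3,:3]; c=c*[1,-1,-1]
    return cv2.projectPoints(c,np.zeros(3),np.zeros(3),k,D)[0].reshape(-1,2)
def snap(n,f):
    im=bot.camera(n); cv2.imwrite("pics/"+f,im[:,:,::-1]); return im
E
python3 - <<'E'
from h import *
for n in("top","scene"): snap(n,n+"1.png"); print(K(n))
o=bot.get_obs(); print(o["clock"],o["tool_rot"],bot.grip_point_offset)
E
```

```text
(array([[432.98640664,   0.        , 317.58397641],
       [  0.        , 432.98640664, 241.11281862],
       [  0.        ,   0.        ,   1.        ]]), array([0.02700581, 0.        , 0.        , 0.        , 0.        ]), array([[-0.0258757 ,  0.99235517, -0.12067169,  0.41453322],
       [-0.99939932, -0.02289593,  0.02601485,  0.04876482],
       [ 0.02305308,  0.12127236,  0.99235154,  1.19909186],
       [ 0.        ,  0.        ,  0.        ,  1.        ]]))
(array([[458.36888759,   0.        , 317.17030997],
       [  0.        , 458.36888759, 245.24067445],
       [  0.        ,   0.        ,   1.        ]]), array([-0.11770724,  0.        ,  0.        ,  0.        ,  0.        ]), array([[ 0.73042706, -0.55434529,  0.39897068,  0.99844341],
       [ 0.68288252,  0.60314968, -0.41216736, -0.40811886],
       [-0.012156  ,  0.5735083 ,  0.81910955,  1.04788054],
       [ 0.        ,  0.        ,  0.        ,  1.        ]]))
0.1 [ 9.89376899e-01  1.45370185e-01 -1.47587328e-04 -9.15885058e-04] 0.0187
```

View pics/top1.png

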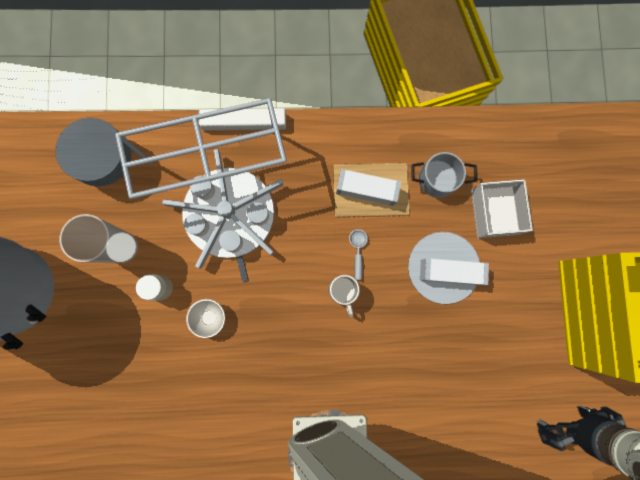

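View pics/scene1.png

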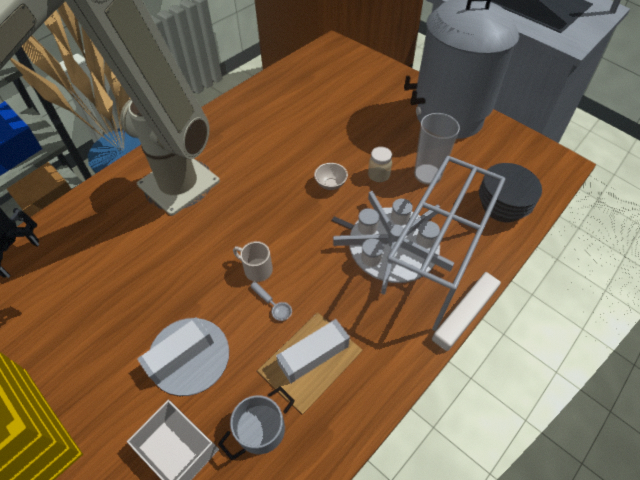

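Top view: the tray tin is near (455,272) and the spare near (368,188). The wheel hub is at (224,209) and the pointer tip at (243,280). The empty bay is near (243,185), at the rear under the guard. Next I'll zoom in on the wheel and tray.

Run:
```python
from h import *
im=cv2.imread("pics/top1.png")
a=cv2.resize(im[140:290,155:295],None,fx=3.5,fy=3.5,interpolation=cv2.INTER_CUBIC)[:525]
b=cv2.resize(im[230:310,405:495],None,fx=3.3,fy=3.3,interpolation=cv2.INTER_CUBIC)
c=np.zeros((525,800,3),np.uint8); c[:,:490]=a; c[:b.shape[0],495:495+b.shape[1]]=b
cv2.imwrite("pics/crop1.png",c)
n="top"
print("hub",pix(n,[[224.5,209]],.075),"ptr",pix(n,[[243.5,280]],.003))
print("spokes",pix(n,[[165,203],[199,266],[272,253],[282,184],[218,152]],.062).round(3))
print("tin a",pix(n,[[424,258],[489,262],[487,285],[422,279]],[.062]*4).round(3))
print("mug,bowl,jar,spoon,jug",pix(n,[[344,289],[206,319],[150,287],[358,240],[85,238],[357,278],[350,316]],[.08,.045,.09,.0,.2,0,.04]).round(3))
print("pot,tub",pix(n,[[445,172],[503,207]],[.07,.07]).round(3))
```

```text
hub [[0.64169402 0.26127559 0.075     ]] ptr [[0.4573562 0.2231775 0.003    ]]
spokes [[0.664 0.42  0.062]
 [0.495 0.33  0.062]
 [0.524 0.14  0.062]
 [0.709 0.11  0.062]
 [0.801 0.281 0.062]]
tin a [[ 0.501 -0.261  0.062]
 [ 0.487 -0.433  0.062]
 [ 0.426 -0.423  0.062]
 [ 0.446 -0.253  0.062]]
mug,bowl,jar,spoon,jug [[ 0.425 -0.045  0.08 ]
 [ 0.357  0.315  0.045]
 [ 0.443  0.444  0.09 ]
 [ 0.561 -0.096  0.   ]
 [ 0.555  0.553  0.2  ]
 [ 0.455 -0.089  0.   ]
 [ 0.354 -0.062  0.04 ]]
pot,tub [[ 0.731 -0.329  0.07 ]
 [ 0.632 -0.478  0.07 ]]
```

View pics/crop1.png

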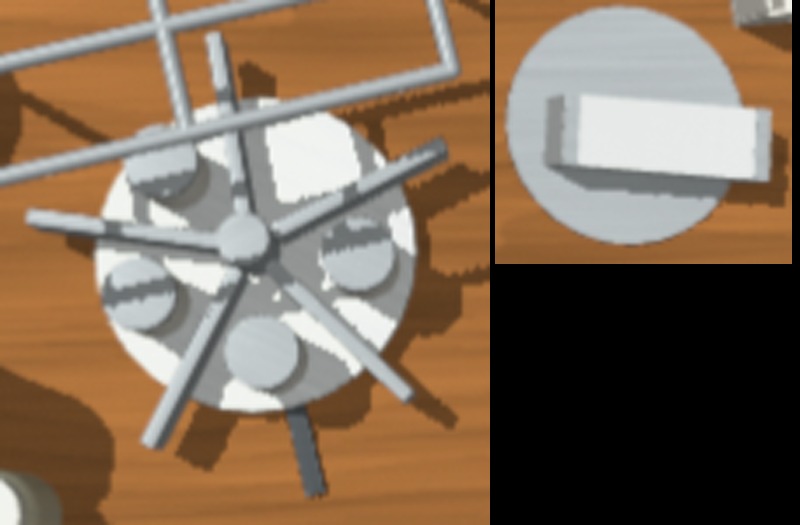

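```bash
cat > geo.py <<'E'
from h import *
from scipy.optimize import least_squares
n="top"; cal=K(n)
S=np.array([[163.6,201.7],[198.4,266.6],[271.9,253.4],[281.6,182.3],[216.1,150.3]])
W=pix(n,S,.062,cal)[:,:2]
def f(p):
    a=p[2]+np.arange(5)*2*np.pi/5
    return (np.c_[p[0]+.170*np.cos(a),p[1]+.170*np.sin(a)]-W).ravel()
r=least_squares(f,[.64,.26,1.4])
ax=r.x[:2]; a0=r.x[2]
E
python3 - <<'E'
from geo import *
print("axis",ax,"spoke0 deg",np.degrees(a0),"res",(r.fun*1000).round(1))
p=pix(n,[[245.3,281.1]],.006,cal)[0,:2]; d=p-ax; A=np.degrees(np.arctan2(d[1],d[0]))
g=pix(n,[[155+455/3.5,140+70/3.5],[155,140+180/3.5]],.21,cal)[:,:2]; e=g[0]-g[1]
print("ptr",p,np.linalg.norm(d),A,"guard bar",g,np.degrees(np.arctan2(e[1],e[0])))
print("load",ax+.088*d/np.linalg.norm(d))
c=pix(n,[[426.2,258.8],[488.5,262.7],[488,284.8],[426,280.6]],.062,cal)[:,:2]
v=c[0]-c[1]+c[3]-c[2]
print("tin",c.mean(0),np.degrees(np.arctan2(v[1],v[0])),np.linalg.norm(v)/2)
for ph in (50,31,10,-10,-34):
    a=np.radians(A+ph); print(ph,(ax+.152*np.array([np.cos(a),np.sin(a)])).round(3))
E
```

```text
axis [0.64055212 0.25839113] spoke0 deg 81.16412930405527 res [-0.5  2.9 -4.2  3.9 -2.3 -2.1  4.2 -4.3  2.9 -0.5]
ptr [0.45412707 0.21786161] 0.19077982128393894 -167.73454235238702 guard bar [[0.7284655  0.09440867]
 [0.65877194 0.39455076]] -76.92747317369597
load [0.55456083 0.23969629]
tin [ 0.46316704 -0.34679594] 84.92976511180714 0.1640346642941571
50 [0.57  0.124]
31 [0.53  0.154]
10 [0.5   0.201]
-10 [0.489 0.252]
-34 [0.499 0.315]
```

Request:
step_arm(targets="-1 0.42 0.6 0 0 0 1;-1 0.42 0.6 0 0 0 1;-1 0.42 0.6 0 0 0 1;-1 0.42 0.6 0 0 0 1;-1 0.42 0.6 0 0 0 1;-1 0.42 0.6 0 0 0 1;-1 0.42 0.6 0 0 0 1;-1 0.42 0.6 0 0 0 1;-1 0.42 0.6 0 0 0 1;-1 0.42 0.6 0 0 0 1")

```text
clock: 0.93
eef_pos: [0.3562, -0.1745, 0.2311]
tool_rot: [0.856, 0.517, 0.001, -0.001]
ft_force: [0.1, -0.1, -0.1]
grip_width: 0.0001
grasp_force: 0.0
```

Request:
step_arm(targets="-1 0.43 0.6 0 0 0 1;-1 0.43 0.6 0 0 0 1;-1 0.43 0.6 0 0 0 1;-1 0.43 0.6 0 0 0 1;-1 0.43 0.6 0 0 0 1;-1 0.43 0.6 0 0 0 1;-1 0.43 0.6 0 0 0 1;-1 0.43 0.6 0 0 0 1;-1 0.43 0.6 0 0 0 1;-1 0.43 0.6 0 0 0 1")

```text
clock: 1.77
eef_pos: [0.5716, 0.1257, 0.229]
tool_rot: [0.595, 0.804, 0.001, -0.001]
ft_force: [-0.0, 0.2, 0.1]
grip_width: -0.0001
grasp_force: 0.0
```

Run:
```python
from geo import *
o=bot.get_obs(); print(o["clock"],o["eef_pos"],o["joint_pos"],o["ft_force"])
A=np.radians(192.6)
for ph in (52,40,28,16,4,-8,-20,-29,-31):
    a=A+np.radians(ph); print(ph,((ax+.152*np.array([np.cos(a),np.sin(a)])-[.57,.12])*2).round(3),(ax+.152*np.array([np.cos(a),np.sin(a)])).round(3))
```

```text
1.7667 [0.5716039  0.1257291  0.22901172] [0.21565463 0.4134107  0.24289967 1.40025915 0.00165076 1.48939521] [-0.03516924  0.23349952  0.11573922]
52 [0.011 0.002] [0.575 0.121]
40 [-0.044  0.035] [0.548 0.138]
28 [-0.09   0.079] [0.525 0.159]
16 [-0.126  0.131] [0.507 0.186]
4 [-0.15  0.19] [0.495 0.215]
-8 [-0.162  0.252] [0.489 0.246]
-20 [-0.16   0.316] [0.49  0.278]
-29 [-0.151  0.363] [0.495 0.301]
-31 [-0.147  0.373] [0.496 0.306]
```

Request:
step_arm(targets="-1 0.01 0 -0.2 0 0 0;-1 0.01 0 -0.38 0 0 0;-1 0.01 0 -0.38 0 0 0;-1 0.01 0 -0.38 0 0 0;-1 0.01 0 -0.38 0 0 0;-1 0.01 0 -0.38 0 0 0;-1 -0.02 0.018 -0.38 0 0 0;-1 -0.044 0.035 -0.38 0 0 0;-1 -0.069 0.056 -0.38 0 0 0;-1 -0.09 0.079 -0.38 0 0 0")

```text
clock: 2.6
eef_pos: [0.5248, 0.16, 0.0433]
tool_rot: [0.597, 0.802, 0.001, 0.001]
ft_force: [1.1, 0.1, -0.1]
grip_width: 0.0001
grasp_force: 0.5
```

Request:
step_arm(targets="-1 -0.02 0.025 0 0 0 0;-1 -0.036 0.052 0 0 0 0;-1 -0.05 0.082 0 0 0 0;-1 -0.06 0.111 0 0 0 0;-1 -0.068 0.142 0 0 0 0;-1 -0.072 0.173 0 0 0 0;-1 -0.072 0.205 0 0 0 0;-1 -0.07 0.237 0 0 0 0;-1 -0.065 0.262 0 0 0 0;-1 -0.061 0.283 0 0 0 0")

```text
clock: 3.43
eef_pos: [0.4947, 0.303, 0.0431]
tool_rot: [0.597, 0.802, 0.001, 0.001]
ft_force: [1.2, -1.7, 0.4]
grip_width: -0.0002
grasp_force: 0.5
```

Request:
step_arm(targets="-1 0 0.01 0 0 0 0;-1 0 -0.03 0.05 0 0 0;-1 0 -0.06 0.3 0 0 0;-1 0 -0.06 0.3 0 0 0;-1 0 -0.06 0.3 0 0 0;-1 0 -0.06 0.3 0 0 0;-1 0 -0.06 0.3 0 0 0")

```text
clock: 4.02
eef_pos: [0.4955, 0.2726, 0.1954]
tool_rot: [0.597, 0.802, 0.004, 0.002]
ft_force: [0.2, 0.6, -1.7]
grip_width: 0.0002
grasp_force: 0.0
```

Run:
```python
from geo import *
o=bot.get_obs(); print(o["clock"],o["eef_pos"],o["joint_pos"])
snap("scene","s2.png"); snap("top","t2.png")
im=np.hstack([cv2.resize(cv2.imread("pics/s2.png")[130:300,300:480],(400,378)),cv2.resize(cv2.imread("pics/t2.png")[130:290,150:310],(378,378))])
cv2.imwrite("pics/c2.png",im)
```

```text
4.0167 [0.49551089 0.27264306 0.19540277] [5.02928982e-01 3.80924696e-01 1.06539618e-01 1.28840724e+00
 1.63718492e-04 1.78297576e+00]
```

View pics/c2.png

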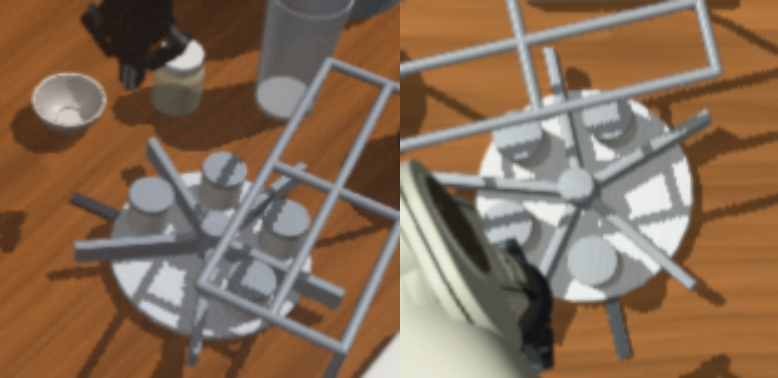

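Request:
step_arm(targets="-1 0.16 -0.3 0 0 0 0;-1 0.16 -0.3 0 0 0 0;-1 0.16 -0.3 0 0 0 0;-1 0.16 -0.3 0 0 0 0;-1 0.16 -0.3 0 0 0 0;-1 0.16 -0.3 -0.3 0 0 0;-1 0.16 -0.3 -0.3 0 0 0;-1 0.16 -0.3 -0.3 0 0 0;-1 0.16 -0.3 -0.3 0 0 0;-1 0.16 -0.3 -0.3 0 0 0")

```text
clock: 4.95
eef_pos: [0.5658, 0.1206, 0.0324]
tool_rot: [0.597, 0.802, -0.007, -0.006]
ft_force: [-2.3, 0.3, -1.2]
grip_width: -0.0001
grasp_force: 0.0
```

Request:
step_arm(targets="-1 -0.03 0.018 0 0 0 0;-1 -0.054 0.035 0 0 0 0;-1 -0.079 0.056 0 0 0 0;-1 -0.1 0.08 0 0 0 0;-1 -0.12 0.105 0 0 0 0;-1 -0.136 0.132 0 0 0 0;-1 -0.15 0.162 0 0 0 0;-1 -0.16 0.191 0 0 0 0;-1 -0.168 0.222 0 0 0 0;-1 -0.172 0.253 0 0 0 0")

```text
clock: 5.78
eef_pos: [0.4872, 0.2492, 0.0424]
tool_rot: [0.597, 0.802, 0.0, 0.001]
ft_force: [0.4, -0.7, 0.3]
grip_width: 0.0002
grasp_force: 0.6
```

Request:
step_arm(targets="-1 0 0.03 0 0 0 0;-1 0.002 0.06 0 0 0 0;-1 0.005 0.08 0 0 0 0;-1 0.009 0.096 0 0 0 0;-1 0.01 0.104 0 0 0 0;-1 0.01 0.104 0 0 0 0;-1 0.01 0.07 0 0 0 0;-1 0.01 0.04 0.15 0 0 0;-1 0.01 -0.1 0.38 0 0 0;-1 0.01 -0.2 0.38 0 0 0")

```text
clock: 6.62
eef_pos: [0.4925, 0.228, 0.1509]
tool_rot: [0.596, 0.803, 0.001, -0.0]
ft_force: [1.8, 0.0, 0.8]
grip_width: -0.0001
grasp_force: 0.0
```

Request:
step_arm(targets="-1 0 -0.5 0.08 0 0 -1;-1 0 -0.5 0.08 0 0 -1;-1 0 -0.5 0.08 0 0 -1;-1 0 -0.5 0.08 0 0 -1;-1 0 -0.5 0.08 0 0 -1;-1 0 -0.5 0.08 0 0 -1;1 0 -0.5 0.08 0 0 -1;1 0 -0.5 0.08 0 0 -1")

```text
clock: 7.28
eef_pos: [0.4921, -0.0256, 0.1897]
tool_rot: [0.86, 0.51, 0.0, 0.0]
ft_force: [0.4, -0.0, 0.1]
grip_width: 0.0232
grasp_force: 0.0
```

Run:
```python
from geo import *
o=bot.get_obs(); print(o["clock"],o["eef_pos"],o["tool_rot"],o["joint_pos"])
snap("top","t3.png")
im=cv2.imread("pics/t3.png")
cv2.imwrite("pics/c3.png",np.hstack([cv2.resize(im[140:290,155:295],(490,525)),cv2.resize(im[230:310,405:495],(297,525))]))
```

```text
7.2833 [ 0.49210629 -0.0255607   0.18973827] [8.60131987e-01 5.10071403e-01 3.33875355e-04 1.32479556e-04] [-5.19868060e-02  2.48313004e-01 -9.50433208e-02  1.22673731e+00
  1.49416595e-04  2.01907022e+00]
```

View pics/c3.png

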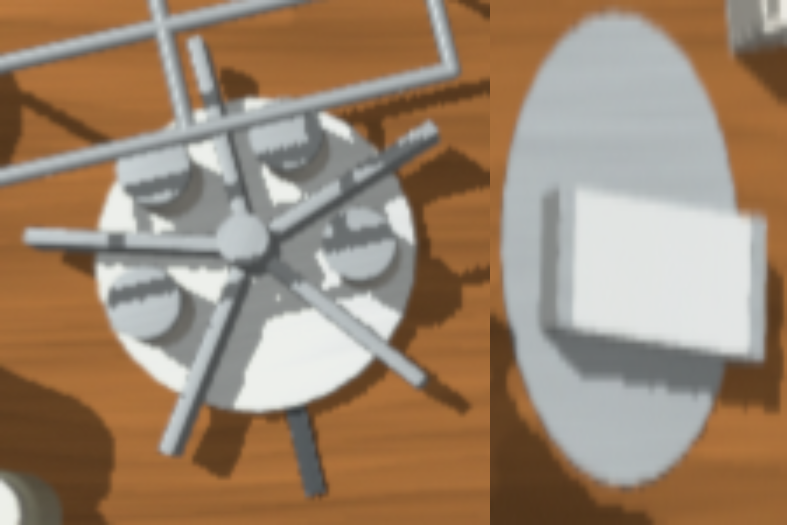

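Empty bay now appears lined up with the pointer: bounding spoke ends are at crop (170,452) and (422,381), with the pointer tip at (316,494). The numeric check follows, along with moving over the tin.

Run:
```python
from geo import *
S=np.array([[26,236],[170,452],[422,381],[435,130],[199,42]])/3.5+[155,140]
W=pix(n,S,.062,cal)[:,:2]
def f(p):
    a=p[2]+np.arange(5)*2*np.pi/5
    return (np.c_[p[0]+.170*np.cos(a),p[1]+.170*np.sin(a)]-W).ravel()
r=least_squares(f,[.64,.26,1.4]); A=np.degrees(r.x[2])
b=np.radians(A+72+36); print(r.x[:2],A,"bay deg",A+108,(r.x[:2]+.088*np.array([np.cos(b),np.sin(b)])), (r.fun*1000).round(1))
o=bot.get_obs(); print((np.array([.463,-.347,.12])-o["eef_pos"])*2)
```

```text
[0.64039609 0.25777627] 86.22502973470456 bay deg 194.22502973470455 [0.55509434 0.23615196] [-0.2  1.2 -3.6  3.  -3.2 -3.   2.7 -3.4  4.3  2.3]
[-0.05784909 -0.6461307  -0.13861525]
```

Request:
step_arm(targets="1 -0.058 -0.646 0 0 0 0.525;1 -0.058 -0.646 0 0 0 0.525;1 -0.058 -0.646 0 0 0 0.525;1 -0.058 -0.646 0 0 0 0.525;1 -0.058 -0.646 0 0 0 0.525;1 -0.058 -0.646 0 0 0 0.525;1 -0.058 -0.646 0 0 0 0.525;1 -0.058 -0.646 0 0 0 0.525;1 -0.058 -0.646 -0.1 0 0 0.525;1 -0.058 -0.646 -0.1 0 0 0.525")

```text
clock: 8.17
eef_pos: [0.4616, -0.3456, 0.1344]
tool_rot: [0.736, 0.677, -0.0, -0.003]
ft_force: [-0.8, 2.2, -2.1]
grip_width: 0.0852
grasp_force: 0.0
```

Run:
```python
from h import *
o=bot.get_obs(); print(o["clock"],o["eef_pos"],o["tool_rot"],o["joint_pos"])
cal=K("wrist"); im=snap("wrist","w4.png")
P=[[.463,-.347,.062]]
u=np.array([np.cos(np.radians(84.9)),np.sin(np.radians(84.9))]); w=np.array([-u[1],u[0]])
c=[np.r_[P[0][:2]+a*.0825*u+b*.028*w,.062] for a,b in((1,1),(1,-1),(-1,-1),(-1,1))]
q=proj("wrist",np.array(c),cal).astype(int); print(q)
im=im[:,:,::-1].copy(); cv2.polylines(im,[q.reshape(-1,1,2)],True,(0,0,255),1); cv2.imwrite("pics/w4.png",im)
```

```text
8.1667 [ 0.46162401 -0.34556091  0.13438047] [ 7.35549247e-01  6.77464367e-01 -4.13415145e-04 -3.02763362e-03] [-6.42743909e-01  4.52166439e-01  5.18861899e-02  1.17662050e+00
  2.93420370e-04  1.01021944e+00]
[[269 115]
 [367 116]
 [356 364]
 [276 363]]
```

View pics/w4.png

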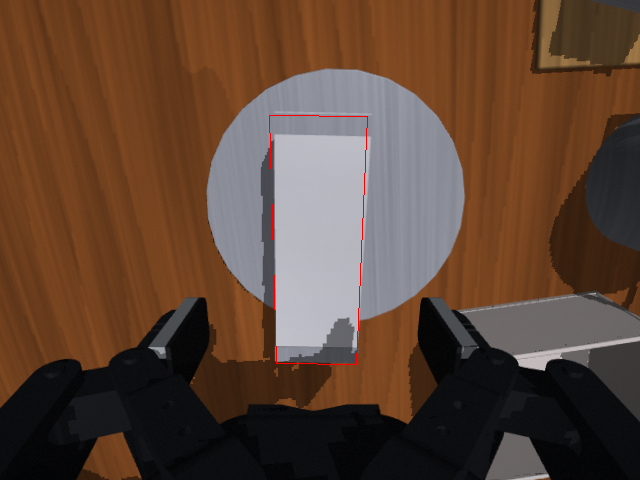

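Request:
step_arm(targets="1 0.003 -0.003 -0.1 0 0 0;1 0.003 -0.003 -0.19 0 0 0;1 0.003 -0.003 -0.19 0 0 0;1 0.003 -0.003 -0.19 0 0 0;1 0.003 -0.003 -0.19 0 0 0;1 0.003 -0.003 -0.19 0 0 0")

```text
clock: 8.72
eef_pos: [0.4668, -0.3468, 0.0465]
tool_rot: [0.734, 0.679, 0.0, 0.002]
ft_force: [-0.5, -0.1, 1.6]
grip_width: 0.0854
grasp_force: 0.0
```

Request:
step_arm(targets="1 -0.005 0 -0.064 0 0 0;1 -0.005 0 -0.064 0 0 0;1 -0.005 0 -0.064 0 0 0;-1 -0.005 0 -0.064 0 0 0;-1 -0.005 0 -0.064 0 0 0;-1 -0.005 0 -0.064 0 0 0;-1 -0.005 0 -0.064 0 0 0;-1 -0.005 0 -0.064 0 0 0;-1 -0.005 0 -0.064 0 0 0;-1 -0.005 0 -0.064 0 0 0")

```text
clock: 9.55
eef_pos: [0.464, -0.348, 0.0145]
tool_rot: [0.735, 0.678, 0.001, 0.002]
ft_force: [0.2, 1.2, 6.5]
grip_width: 0.0554
grasp_force: 64.9
```

```bash
cat > st.py <<'E'
from h import *
from scipy.spatial.transform import Rotation as R
o=bot.get_obs(); np.set_printoptions(precision=4,suppress=True)
q=R.from_quat(o["tool_rot"]); print(o["clock"],o["eef_pos"],"j",o["joint_pos"]); print(q.as_matrix())
print("F",o["ft_force"],"T tool",q.inv().apply(o["ft_torque"]),"w",o["grip_width"],o["grasp_force"])
E
python3 st.py
```

```text
9.55 [ 0.464  -0.348   0.0145] j [-0.6436  0.5702 -0.099   0.8972  0.0004  1.0084]
[[ 0.0811  0.9967  0.0037]
 [ 0.9967 -0.0811 -0.0023]
 [-0.002   0.0039 -1.    ]]
F [0.1695 1.1656 6.4789] T tool [0.0637 0.2007 0.0605] w 0.05541838530116135 64.94836807250977
```

Request:
step_arm(targets="-1 0 0 0.02 0 0 0;-1 0 0 0.05 0 0 0;-1 0 0 0.1 0 0 0;-1 0 0 0.1 0 0 0;-1 0 0 0.1 0 0 0;-1 0 0 0.1 0 0 0;-1 0 0 0.1 0 0 0")

```text
clock: 10.13
eef_pos: [0.4611, -0.3461, 0.0605]
tool_rot: [0.735, 0.678, -0.0, -0.002]
ft_force: [-0.8, 0.7, -4.7]
grip_width: 0.0553
grasp_force: 64.6
```

```bash
python3 st.py; python3 -c "
from h import *
snap('wrist','w5.png')"
```

```text
10.1333 [ 0.4611 -0.3461  0.0605] j [-0.6439  0.517  -0.0517  1.0055  0.0001  1.0082]
[[ 0.0812  0.9967 -0.0027]
 [ 0.9967 -0.0812  0.0021]
 [ 0.0019 -0.0029 -1.    ]]
F [-0.8092  0.685  -4.6888] T tool [0.0604 0.18   0.0137] w 0.055260130490663736 64.60148334503174
```

View pics/w5.png

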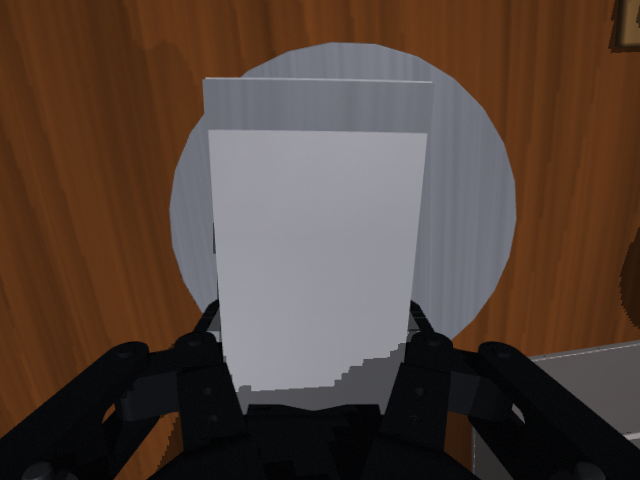

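Tin is held; in this picture its top edge is at row 78 and there is no visible tilt. I'll lift higher, hold still and read the force again.

Request:
step_arm(targets="-1 0 0 0.2 0 0 0;-1 0 0 0.2 0 0 0;-1 0 0 0.2 0 0 0;-1 0 0 0.2 0 0 0;-1 0 0 0.2 0 0 0;-1 0 0 0.2 0 0 0;-1 0 0 0.2 0 0 0;-1 0 0 0.2 0 0 0")

```text
clock: 10.85
eef_pos: [0.461, -0.346, 0.1595]
tool_rot: [0.735, 0.678, -0.0, -0.003]
ft_force: [-0.3, 0.0, -3.4]
grip_width: 0.0556
grasp_force: 66.8
```

```bash
python3 st.py
python3 - <<'E'
from h import *
for i in range(3):
    bot.camera("wrist"); o=bot.get_obs(); print(o["ft_force"],o["ft_torque"])
E
```

```text
10.85 [ 0.461  -0.346   0.1595] j [-0.6438  0.4334  0.0907  1.2333 -0.      1.0082]
[[ 0.0812  0.9967 -0.0042]
 [ 0.9967 -0.0812  0.0031]
 [ 0.0028 -0.0044 -1.    ]]
F [-0.2793  0.0036 -3.4421] T tool [-0.0137  0.1167 -0.041 ] w 0.05558821348210268 66.82237386703491
[-0.40175515  0.57584241 -4.34417844] [0.12353649 0.0074607  0.08279445]
[-0.44139174  0.32378598 -3.39565909] [ 0.11458612  0.0187354  -0.01646404]
[-0.93419002  0.48246023 -4.3725117 ] [ 0.07978183 -0.02765101  0.01495788]
```

Heavy end is at −y (tool −x), so the tin needs regrasping with the gripper half-turned. I'll set it down in the same place.

Request:
step_arm(targets="-1 0 0 -0.08 0 0 0;-1 0 0 -0.16 0 0 0;-1 0 0 -0.23 0 0 0;-1 0 0 -0.27 0 0 0;-1 0 0 -0.29 0 0 0;-1 0 0 -0.297 0 0 0;-1 0 0 -0.298 0 0 0;-1 0 0 -0.298 0 0 0;1 0 0 -0.298 0 0 0;1 0 0 -0.298 0 0 0")

```text
clock: 11.83
eef_pos: [0.4639, -0.3482, 0.0145]
tool_rot: [0.735, 0.678, 0.0, 0.002]
ft_force: [-0.9, -0.2, -0.9]
grip_width: 0.0773
grasp_force: 0.0
```

Request:
step_arm(targets="1 0 0 0 0 0 0;1 0 0 0 0 0 0;1 0 0 0 0 0 0;1 0 0 0.1 0 0 0;1 0 0 0.2 0 0 0;1 0 0 0.24 0 0 0;1 0 0 0.24 0 0 0;1 0 0 0.24 0 0 0")

```text
clock: 12.5
eef_pos: [0.4644, -0.3485, 0.1367]
tool_rot: [0.735, 0.678, 0.001, 0.004]
ft_force: [-0.6, -0.0, 0.5]
grip_width: 0.0858
grasp_force: 0.0
```

```bash
python3 st.py
```

```text
12.5 [ 0.4644 -0.3485  0.1367] j [-0.6438  0.4475  0.0508  1.1665 -0.      1.0082]
[[ 0.0811  0.9967  0.006 ]
 [ 0.9967 -0.0811 -0.0045]
 [-0.004   0.0064 -1.    ]]
F [-0.6268 -0.0273  0.4829] T tool [ 0.0196 -0.1138  0.0249] w 0.08575251854746505 0.0
```

Run:
```python
from h import *
L=[]
for i in range(8):
    bot.camera("wrist"); o=bot.get_obs(); L.append(np.r_[o["ft_force"],o["ft_torque"]])
print(np.round(L,3)); print(np.mean(L,0).round(3))
```

```text
[[ 0.256 -0.071 -0.174  0.009 -0.002 -0.077]
 [ 0.282  0.351 -0.361  0.012 -0.007 -0.027]
 [-0.239  0.024 -0.083 -0.001 -0.027  0.025]
 [ 0.422  0.101  0.351 -0.086  0.01   0.01 ]
 [ 0.182 -0.347  0.963 -0.008 -0.012 -0.008]
 [-0.573  0.634 -0.016  0.007 -0.055  0.007]
 [-0.173 -0.03  -0.021  0.015  0.003  0.032]
 [-0.939 -0.774 -0.783  0.001 -0.034 -0.028]]
[-0.098 -0.014 -0.015 -0.006 -0.016 -0.008]
```

Request:
step_arm(targets="1 0 0 0 0 0 1;1 0 0 0 0 0 1;1 0 0 0 0 0 1;1 0 0 0 0 0 1;1 0 0 0 0 0 1;1 0 0 0 0 0 1;1 0 0 0 0 0 1")

```text
clock: 13.48
eef_pos: [0.4621, -0.3468, 0.1326]
tool_rot: [0.418, 0.909, 0.0, -0.001]
ft_force: [-0.3, 0.3, 1.0]
grip_width: 0.0854
grasp_force: 0.0
```

Request:
step_arm(targets="1 0 0 0 0 0 1;1 0 0 0 0 0 1;1 0 0 0 0 0 1;1 0 0 0 0 0 1;1 0 0 0 0 0 1;1 0 0 0 0 0 1;1 0 0 0 0 0 1")

```text
clock: 14.07
eef_pos: [0.4621, -0.3468, 0.1326]
tool_rot: [0.038, 0.999, 0.0, -0.0]
ft_force: [-0.3, 0.2, 1.3]
grip_width: 0.0851
grasp_force: 0.0
```

Request:
step_arm(targets="1 0 0 0 0 0 1;1 0 0 0 0 0 1;1 0 0 0 0 0 1;1 0 0 0 0 0 1;1 0 0 0 0 0 1;1 0 0 0 0 0 1;1 0 0 0 0 0 1")

```text
clock: 14.65
eef_pos: [0.4621, -0.3468, 0.1326]
tool_rot: [-0.347, 0.938, 0.0, -0.0]
ft_force: [0.3, -0.3, -0.0]
grip_width: 0.0855
grasp_force: 0.0
```

Request:
step_arm(targets="1 0.002 0.03 0 0 0 1;1 0.002 0.03 0 0 0 1;1 0.002 0.03 0 0 0 1;1 0.002 0.03 0 0 0 1;1 0.002 0.03 0 0 0 1;1 0.002 0.03 0 0 0 1;1 0.002 0.03 0 0 0 1;1 0.002 0.03 -0.06 0 0 1;1 0.002 0.03 -0.12 0 0 1;1 0.002 0.03 -0.12 0 0 1")

```text
clock: 15.48
eef_pos: [0.4595, -0.3292, 0.0673]
tool_rot: [-0.678, 0.735, 0.006, -0.001]
ft_force: [-1.3, 1.1, -0.1]
grip_width: 0.0853
grasp_force: 0.0
```

```bash
python3 st.py
```

```text
15.4833 [ 0.4595 -0.3292  0.0673] j [-0.6217  0.4959 -0.0679  1.0184  0.     -2.1113]
[[-0.0812 -0.9967 -0.0093]
 [-0.9967  0.0811  0.0066]
 [-0.0059  0.0098 -0.9999]]
F [-1.2512  1.0733 -0.107 ] T tool [-0.1103 -0.0304 -0.0199] w 0.08528525302890881 0.0
```

Request:
step_arm(targets="1 0.003 0 -0.05 0 0 0;1 0.003 0 -0.09 0 0 0;1 0.003 0 -0.09 0 0 0;1 0.003 0 -0.09 0 0 0;1 0.003 0 -0.09 0 0 0")

```text
clock: 15.9
eef_pos: [0.4656, -0.3325, 0.0297]
tool_rot: [-0.678, 0.735, -0.001, 0.0]
ft_force: [0.5, 0.8, 0.1]
grip_width: 0.0854
grasp_force: 0.0
```

Request:
step_arm(targets="1 0 0 -0.028 0 0 0;1 0 0 -0.028 0 0 0;1 0 0 -0.028 0 0 0;-1 0 0 -0.028 0 0 0;-1 0 0 -0.028 0 0 0;-1 0 0 -0.028 0 0 0;-1 0 0 -0.028 0 0 0;-1 0 0 -0.028 0 0 0;-1 0 0 -0.028 0 0 0;-1 0 0 -0.028 0 0 0")

```text
clock: 16.73
eef_pos: [0.4654, -0.3325, 0.0156]
tool_rot: [-0.678, 0.735, -0.001, 0.0]
ft_force: [-0.4, 1.1, 7.1]
grip_width: 0.0557
grasp_force: 65.2
```

Request:
step_arm(targets="-1 0 0 0.05 0 0 0;-1 0 0 0.1 0 0 0;-1 0 0 0.2 0 0 0;-1 0 0 0.3 0 0 0;-1 0 0 0.4 0 0 0;-1 0 0 0.5 0 0 0;-1 0 0 0.5 0 0 0;-1 0 0 0.5 0 0 0;-1 0 0 0.5 0 0 0;-1 0 0 0.5 0 0 0")

```text
clock: 17.57
eef_pos: [0.464, -0.3313, 0.2623]
tool_rot: [-0.678, 0.735, 0.002, -0.0]
ft_force: [-0.6, 0.3, -6.4]
grip_width: 0.0555
grasp_force: 65.8
```

```bash
python3 st.py
python3 - <<'E'
from h import *
L=[]
for i in range(6):
    bot.camera("wrist"); o=bot.get_obs(); L.append(np.r_[o["ft_force"],o["ft_torque"]])
print(np.mean(L,0).round(3))
E
```

```text
17.5667 [ 0.464  -0.3313  0.2623] j [-0.6202  0.3766  0.2738  1.4715  0.0003 -2.1097]
[[-0.0812 -0.9967 -0.0027]
 [-0.9967  0.0812  0.0023]
 [-0.0021  0.0028 -1.    ]]
F [-0.6108  0.3165 -6.4469] T tool [-0.0033 -0.2312  0.0561] w 0.05545523118854524 65.83381175994873
[-7.000e-03 -1.000e-02 -4.285e+00  2.050e-01  2.000e-03 -3.000e-03]
```

```bash
cat > kin.py <<'E'
import numpy as np
from scipy.optimize import least_squares
d=np.array([[.241,.005,.5002,.231],[.4134,.2429,.5853,.229],[.3809,.1065,.5655,.1954],[.2483,-.095,.4928,.1897],[.4522,.0519,.5767,.1344],[.5702,-.099,.58,.0145],[.4334,.0907,.5764,.1595],[.3766,.2738,.5701,.2623],[.4959,-.0679,.5653,.0673]])
def fk(p,q2,q3):
    c0,c1,L1,a2,b2=p; s=q2-q3
    return np.array([c0+L1*np.sin(q2)+a2*np.sin(s)+b2*np.cos(s), c1+L1*np.cos(q2)+a2*np.cos(s)-b2*np.sin(s)])
g=lambda p:(fk(p,d[:,0],d[:,1])-d[:,2:].T).ravel()
r=least_squares(g,[0,.1,.3,0,.3]); p=r.x
if __name__=="__main__":
    print(p.round(4),(r.fun*1000).round(1))
    for Lt in (.15,.2,.25,.3):
        for z in (.118,.25):
            t=[.622-Lt,z-Lt]
            s=least_squares(lambda q:fk(p,*q)-t,[.2,-.5])
            print(Lt,z,s.x.round(3),"q4",(s.x[1]-s.x[0]).round(3),s.cost)
E
python3 kin.py
```

```text
[ 0.0007 -0.1601  0.4889  0.0081  0.3918] [ 0.1 -0.7 -3.7 -0.3  1.6 -3.   1.4  1.   3.5 -0.1  0.1 -0.1 -0.2 -0.
  0.2  0.   0.   0. ]
0.15 0.118 [ 0.48  -0.434] q4 -0.915 3.2008686045523646e-28
0.15 0.25 [ 0.289 -0.292] q4 -0.582 3.6626535644894577e-22
0.2 0.118 [ 0.514 -0.598] q4 -1.111 5.8505485852694605e-25
0.2 0.25 [ 0.268 -0.483] q4 -0.751 1.673837402750593e-24
0.25 0.118 [ 0.587 -0.745] q4 -1.333 1.0220537257759182e-17
0.25 0.25 [ 0.274 -0.661] q4 -0.935 3.180998486129916e-16
0.3 0.118 [ 0.712 -0.875] q4 -1.587 1.5854059519861299e-24
0.3 0.25 [ 0.319 -0.83 ] q4 -1.149 4.392924919141929e-22
```

Request:
step_arm(targets="-1 0.01 0.07 0.02 0 0 -0.1;-1 0.06 0.55 0.04 0 0 -0.69;-1 0.06 0.55 0.04 0 0 -0.69;-1 0.06 0.55 0.04 0 0 -0.69;-1 0.06 0.55 0.04 0 0 -0.69;-1 0.06 0.55 0.04 0 0 -0.69;-1 0.06 0.55 0.04 0 0 -0.69;-1 0.06 0.55 0.04 0 0 -0.69;-1 0.06 0.55 0.04 0 0 -0.69")

```text
clock: 18.62
eef_pos: [0.4951, -0.0544, 0.2842]
tool_rot: [-0.459, 0.889, -0.0, 0.0]
ft_force: [-0.4, -0.6, -3.6]
grip_width: 0.0555
grasp_force: 65.7
```

Request:
step_arm(targets="-1 0.05 0.55 0 0 0 -0.69;-1 0.05 0.55 0 0 0 -0.69;-1 0.05 0.55 0 0 0 -0.69;-1 0.05 0.55 0 0 0 -0.69;-1 0.05 0.55 0 0 0 -0.69;-1 0.05 0.55 0 0 0 -0.69;-1 0.05 0.55 0 0 0 -0.69;-1 0.05 0.55 0 0 0 -0.69;-1 0.05 0.55 0 0 0 -0.69")

```text
clock: 19.37
eef_pos: [0.5204, 0.2191, 0.283]
tool_rot: [-0.203, 0.979, -0.001, -0.0]
ft_force: [1.1, -0.7, -4.0]
grip_width: 0.0553
grasp_force: 66.0
```

```bash
python3 st.py
```

```text
19.3667 [0.5204 0.2191 0.283 ] j [ 0.399   0.3602  0.3029  1.5147 -0.0008 -0.0094]
[[-0.9177 -0.3972 -0.0007]
 [-0.3972  0.9177 -0.0012]
 [ 0.0011 -0.0008 -1.    ]]
F [ 1.1361 -0.7469 -4.045 ] T tool [ 0.0383 -0.1958 -0.044 ] w 0.05532439544798845 65.99384307861328
```

Request:
step_arm(targets="-1 0 0 0 0.397 -0.918 0;-1 0 0 0 0.397 -0.918 0;-1 0 0 0 0.397 -0.918 0;-1 0 0 0 0.397 -0.918 0;-1 0 0 0 0.397 -0.918 0;-1 0 0 0 0.397 -0.918 0;-1 0 0 0 0.397 -0.918 0;-1 0 0 0 0.397 -0.918 0")

```text
clock: 20.03
eef_pos: [0.5149, 0.2129, 0.2778]
tool_rot: [-0.185, 0.907, 0.076, 0.371]
ft_force: [-0.5, -1.0, -6.4]
grip_width: 0.0551
grasp_force: 66.1
```

```bash
python3 st.py
python3 - <<'E'
from kin import *
from workcell import bot
o=bot.get_obs(); q=o["joint_pos"]; e=o["eef_pos"]; pit=q[1]-q[2]+q[3]
w=fk(p,q[1],q[2]); R=np.hypot(*e[:2])
# TCP = w+(0,Lt) + Lt*(cos pit,-sin pit)
print(pit, (R-w[0])/np.cos(pit), (e[2]-w[1])/(1-np.sin(pit)))
E
```

```text
20.0333 [0.5149 0.2129 0.2778] j [ 0.3859 -0.1705 -0.6122  0.3532  0.0115 -0.0111]
[[-0.657  -0.3911  0.6445]
 [-0.2789  0.9204  0.2742]
 [-0.7004  0.0004 -0.7137]]
F [-0.4759 -0.9784 -6.4493] T tool [-0.0054  1.3859  0.0406] w 0.055059041815001514 66.12918019294739
0.7948910991577451 0.4023430327667036 0.4063144957434476
```

Run:
```python
from kin import *
Lt=.403
for R,z in((.55,.278),(.622,.25),(.622,.118),(.622,.15)):
  for yaw in (0,):
    t=[R-Lt,z-Lt]
    for g0 in ([-.3,-.9],[.5,-1]):
        s=least_squares(lambda q:fk(p,*q)-t,g0)
        print(R,z,s.x.round(3),"q4",(s.x[1]-s.x[0]).round(3),s.cost)
```

```text
0.55 0.278 [ 0.59  -1.328] q4 -1.918 4.678887175796056e-17
0.55 0.278 [ 0.59  -1.328] q4 -1.918 1.325351802389409e-27
0.622 0.25 [ 0.641 -1.141] q4 -1.781 3.6236700890998943e-25
0.622 0.25 [ 0.641 -1.141] q4 -1.781 5.310220264983152e-28
0.622 0.118 [ 1.169 -1.055] q4 -2.224 4.669180837135882e-17
0.622 0.118 [ 1.169 -1.055] q4 -2.224 2.9401873238726726e-20
0.622 0.15 [ 1.06  -1.092] q4 -2.151 1.2417758663782208e-24
0.622 0.15 [ 1.06  -1.092] q4 -2.151 4.1779647331017546e-19
```

Run:
```python
from kin import *
Lt=.403; B=np.array([.555,.237])
for a in (0,.1,.2):
  for th in (-10,-20,-30,-40,-50):
    dd=np.array([np.cos(np.radians(th)),np.sin(np.radians(th))])
    v=B+.0184*dd-(Lt-a)*dd; rw=np.linalg.norm(v)-a; j1=np.arctan2(v[1],v[0])
    out=[]
    for z in (.118,.25):
        s=least_squares(lambda q:fk(p,*q)-[rw,z-Lt],[.5,-1]); out+=[s.x.round(2),(s.x[1]-s.x[0]).round(2)]
    print(a,th,"rw",rw.round(3),"j1",j1.round(2),"j5",(np.radians(th)-j1).round(2),*out)
```

```text
0 -10 rw 0.351 j1 1.05 j5 -1.22 [ 1.01 -0.75] -1.75 [ 0.63 -0.8 ] -1.43
0 -20 rw 0.416 j1 1.09 j5 -1.44 [ 0.99 -0.58] -1.58 [ 0.67 -0.63] -1.3
0 -30 rw 0.483 j1 1.09 j5 -1.62 [ 1.01 -0.41] -1.41 [ 0.73 -0.45] -1.18
0 -40 rw 0.55 j1 1.08 j5 -1.78 [ 1.04 -0.22] -1.26 [ 0.79 -0.26] -1.05
0 -50 rw 0.614 j1 1.05 j5 -1.92 [ 1.1  -0.02] -1.12 [ 0.87 -0.06] -0.93
0.1 -10 rw 0.297 j1 0.81 j5 -0.98 [ 1.04 -0.88] -1.92 [ 0.62 -0.94] -1.56
0.1 -20 rw 0.341 j1 0.86 j5 -1.21 [ 1.01 -0.77] -1.78 [ 0.63 -0.83] -1.46
0.1 -30 rw 0.389 j1 0.89 j5 -1.41 [ 0.99 -0.65] -1.65 [ 0.65 -0.7 ] -1.36
0.1 -40 rw 0.438 j1 0.89 j5 -1.59 [ 1.   -0.53] -1.52 [ 0.69 -0.57] -1.26
0.1 -50 rw 0.488 j1 0.89 j5 -1.76 [ 1.01 -0.39] -1.4 [ 0.73 -0.44] -1.17
0.2 -10 rw 0.26 j1 0.62 j5 -0.8 [ 1.09 -0.96] -2.05 [ 0.62 -1.03] -1.65
0.2 -20 rw 0.285 j1 0.67 j5 -1.02 [ 1.06 -0.9 ] -1.96 [ 0.62 -0.97] -1.59
0.2 -30 rw 0.314 j1 0.69 j5 -1.22 [ 1.03 -0.83] -1.86 [ 0.62 -0.9 ] -1.52
0.2 -40 rw 0.345 j1 0.71 j5 -1.41 [ 1.01 -0.76] -1.77 [ 0.63 -0.82] -1.45
0.2 -50 rw 0.378 j1 0.71 j5 -1.59 [ 1.   -0.68] -1.68 [ 0.65 -0.73] -1.38
```

Run:
```python
from h import *
from scipy.spatial.transform import Rotation as R
o=bot.get_obs(); T=K("wrist")[2]; q=R.from_quat(o["tool_rot"])
print(q.inv().apply(T[:3,3]-o["eef_pos"]), (q.inv()*R.from_matrix(T[:3,:3])).as_matrix().round(2))
snap("scene","s6.png")
```

```text
[ 0.07221443  0.0007911  -0.14306675] [[-0.    0.96  0.28]
 [ 1.   -0.    0.  ]
 [ 0.    0.28 -0.96]]
```

View pics/s6.png

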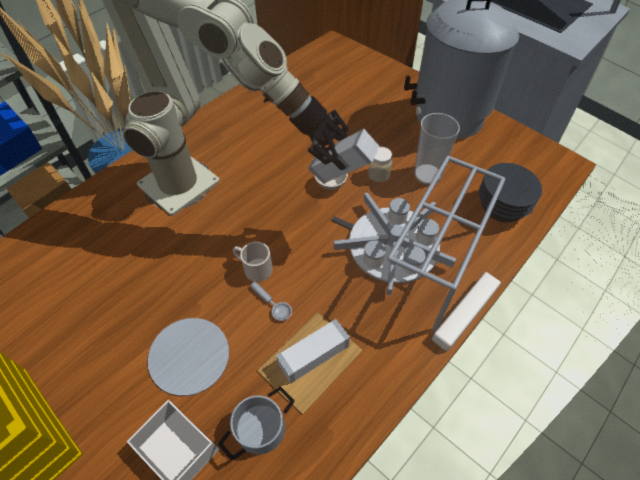

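The scene view shows the tin held near (345,155) pitched 45°, everything else undisturbed, and no camera body on the wrist. A radial approach would break joint limits, so I'll yaw the tool to come in from the left.

Request:
step_arm(targets="-1 0 0 0 0 0 -0.15;-1 0 0 0 0 0 -0.95;-1 0 0 0 0 0 -0.95;-1 0 0 0 0 0 -0.95;-1 0 0 0 0 0 -0.95;-1 0 0 0 0 0 -0.95;-1 0 0 0 0 0 -0.95;-1 0 0 0 0 0 -0.95;-1 0 0 0 0 0 -0.95")

```text
clock: 20.83
eef_pos: [0.5208, 0.2181, 0.2846]
tool_rot: [0.156, 0.911, -0.064, 0.377]
ft_force: [-0.8, 0.3, -4.4]
grip_width: 0.0554
grasp_force: 66.4
```

```bash
python3 st.py
```

```text
20.8333 [0.5208 0.2181 0.2846] j [ 0.7372  0.0442 -0.3496  0.7326 -0.6707  0.9192]
[[-0.6668  0.3321  0.6672]
 [ 0.2359  0.9432 -0.2337]
 [-0.7069  0.0016 -0.7073]]
F [-0.8461  0.3167 -4.364 ] T tool [ 0.0734  1.1086 -0.0628] w 0.05540332810345301 66.3950765132904
```

Request:
step_arm(targets="-1 0.02 0.005 0 -0.04 -0.12 0;-1 0.1 0.026 -0.06 -0.332 -0.943 0;-1 0.1 0.026 -0.06 -0.332 -0.943 0;-1 0.1 0.026 -0.06 -0.332 -0.943 0;-1 0.1 0.026 -0.06 -0.332 -0.943 0;-1 0.1 0.026 -0.06 -0.332 -0.943 0;-1 0.1 0.026 -0.06 -0.332 -0.943 0;-1 0.1 0.026 -0.06 -0.332 -0.943 0;-1 0.1 0.026 -0.06 -0.332 -0.943 0;-1 0.1 0.026 -0.06 -0.332 -0.943 0")

```text
clock: 21.67
eef_pos: [0.5764, 0.236, 0.2543]
tool_rot: [0.12, 0.729, -0.109, 0.665]
ft_force: [1.0, 0.1, -4.7]
grip_width: 0.0554
grasp_force: 66.6
```

```bash
cat > see.py <<'E'
# outline of tin predicted from the tool pose, for comparing with the pictures
import sys
from h import *
from scipy.spatial.transform import Rotation as R
o=bot.get_obs(); M=R.from_quat(o["tool_rot"]).as_matrix()
c=np.array([[x,y,z] for x in(-.0825,.0825) for y in(-.028,.028) for z in(-.028,.028)])+[.0155,0,-.0184]
V=c@M.T+o["eef_pos"]; tag=sys.argv[1]; out=[]
for n,s in(("scene",(320,90,160,200)),("top",(170,150,160,150))):
    q=proj(n,V); im=snap(n,n+tag+".png")[:,:,::-1].copy(); k=400/s[2]
    x0,y0=s[0],s[1]; im=cv2.resize(im[y0:y0+s[3],x0:x0+s[2]],None,fx=k,fy=k)
    for i in range(8):
        for j in(1,2,4):
            if not i&j: cv2.line(im,*[tuple(int(t) for t in (q[m]-[x0,y0])*k) for m in(i,i|j)],(0,0,255),1)
    out.append(cv2.copyMakeBorder(im,0,500-im.shape[0],0,0,cv2.BORDER_CONSTANT))
cv2.imwrite("pics/see%s.png"%tag,np.hstack(out))
print("tin mid",V.mean(0),"d",M[:,2],"x",M[:,0])
E
python3 st.py; python3 see.py 7
```

```text
21.6667 [0.5764 0.236  0.2543] j [ 0.8539  0.4759 -0.8125 -1.0532 -1.1697  0.2173]
[[-0.0862  0.32    0.9435]
 [ 0.0293  0.9474 -0.3187]
 [-0.9958  0.0001 -0.091 ]]
F [ 0.9994  0.1201 -4.677 ] T tool [-0.1181  1.8945 -0.0313] w 0.05544141887284028 66.60032987594604
tin mid [0.55770376 0.24236278 0.24055623] d [ 0.94347642 -0.31869888 -0.09101242] x [-0.08617895  0.02926551 -0.99584975]
```

View pics/see7.png

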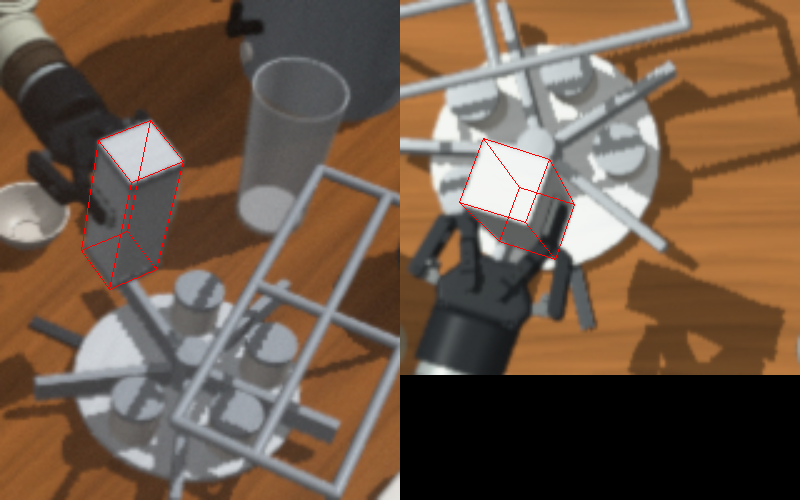

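The picture shows the tin matching its predicted outline: upright over the bay, no slip, still about 5° of pitch to go. I'll let it settle.

Request:
step_arm(targets="-1 0 0 0 0 0 0;-1 0 0 0 0 0 0;-1 0 0 0 0 0 0")

```text
clock: 22.02
eef_pos: [0.5766, 0.2376, 0.2543]
tool_rot: [0.12, 0.73, -0.108, 0.664]
ft_force: [-0.1, -0.7, -4.1]
grip_width: 0.0557
grasp_force: 66.7
```

```bash
python3 st.py
```

```text
22.0167 [0.5766 0.2376 0.2543] j [ 0.8552  0.4728 -0.809  -1.0396 -1.1691  0.2253]
[[-0.0884  0.3189  0.9437]
 [ 0.0315  0.9478 -0.3174]
 [-0.9956  0.0017 -0.0938]]
F [-0.0582 -0.6829 -4.1352] T tool [ 0.0133  1.7624 -0.0702] w 0.05573534391059274 66.65189266204834
```

Request:
step_arm(targets="-1 -0.008 -0.013 0 -0.038 -0.114 0;-1 -0.008 -0.013 0 -0.038 -0.114 0;-1 -0.008 -0.013 -0.06 -0.038 -0.114 0;-1 -0.008 -0.013 -0.12 -0.038 -0.114 0;-1 -0.008 -0.013 -0.16 -0.038 -0.114 0;-1 -0.008 -0.013 -0.16 -0.038 -0.114 0;-1 -0.008 -0.013 -0.16 -0.038 -0.114 0")

```text
clock: 22.6
eef_pos: [0.5726, 0.2316, 0.1725]
tool_rot: [0.114, 0.698, -0.114, 0.698]
ft_force: [1.0, 0.1, -4.1]
grip_width: 0.0553
grasp_force: 66.7
```

```bash
python3 st.py
```

```text
22.6 [0.5726 0.2316 0.1725] j [ 0.856   0.8619 -0.835  -1.6965 -1.1803  0.0003]
[[-0.0002  0.3186  0.9479]
 [-0.0001  0.9479 -0.3186]
 [-1.     -0.0001 -0.0002]]
F [ 1.0019  0.0766 -4.0797] T tool [ 0.053   1.7649 -0.0155] w 0.05527638400908704 66.66635870933533
```

Request:
step_arm(targets="-1 0 0 -0.04 0 0 0;-1 0 0 -0.07 0 0 0;-1 0 0 -0.09 0 0 0;-1 0 0 -0.1 0 0 0;-1 0 0 -0.104 0 0 0;-1 0 0 -0.104 0 0 0;-1 0 0 -0.104 0 0 0")

```text
clock: 23.18
eef_pos: [0.5725, 0.2317, 0.1224]
tool_rot: [0.115, 0.697, -0.113, 0.699]
ft_force: [-0.6, -0.5, -4.7]
grip_width: 0.0553
grasp_force: 66.6
```

```bash
python3 st.py; python3 see.py 8
```

```text
23.1833 [0.5725 0.2317 0.1224] j [ 0.8562  1.008  -0.7999 -1.8114 -1.18    0.    ]
[[ 0.0023  0.3181  0.948 ]
 [ 0.0027  0.948  -0.3181]
 [-1.      0.0033  0.0013]]
F [-0.5536 -0.5347 -4.6937] T tool [ 0.0331  1.7826 -0.042 ] w 0.055257904305248066 66.64673566818237
tin mid [0.55508518 0.23760838 0.10691041] d [ 0.94804166 -0.31814336  0.00134434] x [ 0.00232795  0.00271156 -0.99999361]
```

View pics/see8.png

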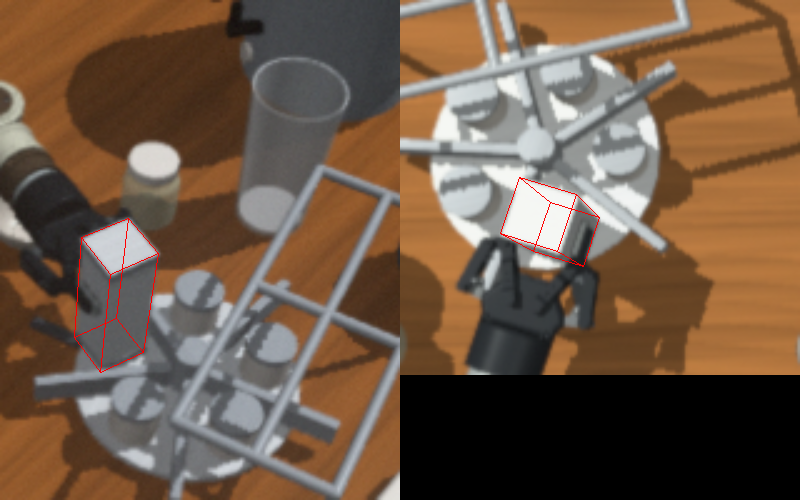

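The tin sits upright between the two bay spokes and matches the outline. I'll lower it the last few millimetres.

Request:
step_arm(targets="-1 0 0 -0.003 0 0 0;-1 0 0 -0.005 0 0 0;-1 0 0 -0.007 0 0 0;-1 0 0 -0.008 0 0 0;-1 0 0 -0.009 0 0 0;-1 0 0 -0.009 0 0 0")

```text
clock: 23.78
eef_pos: [0.5721, 0.2313, 0.116]
tool_rot: [0.114, 0.698, -0.114, 0.698]
ft_force: [-0.2, 0.7, -4.4]
grip_width: 0.0554
grasp_force: 66.7
```

Request:
step_arm(targets="-1 0 0 -0.002 0 0 0;-1 0 0 -0.004 0 0 0;-1 0 0 -0.004 0 0 0;-1 0 0 -0.004 0 0 0")

```text
clock: 24.12
eef_pos: [0.5721, 0.2312, 0.1156]
tool_rot: [0.115, 0.697, -0.113, 0.699]
ft_force: [-3.0, -0.3, 4.6]
grip_width: 0.056
grasp_force: 66.6
```

Contact. I'll release, then back straight out along the tool axis.

Request:
step_arm(targets="-1 0 0 0.001 0 0 0;0.2 0 0 0.001 0 0 0;0.6 0 0 0.001 0 0 0;1 0 0 0.001 0 0 0;1 0 0 0.001 0 0 0;1 0 0 0.001 0 0 0;1 0 0 0.001 0 0 0")

```text
clock: 24.7
eef_pos: [0.5722, 0.2315, 0.1146]
tool_rot: [0.114, 0.698, -0.114, 0.698]
ft_force: [0.2, -0.0, 0.5]
grip_width: 0.0855
grasp_force: 0.0
```

```bash
python3 st.py
```

```text
24.7 [0.5722 0.2315 0.1146] j [ 0.8563  1.0282 -0.7945 -1.8233 -1.1798  0.0001]
[[ 0.0004  0.3179  0.9481]
 [ 0.0006  0.9481 -0.3179]
 [-1.      0.0007  0.0002]]
F [ 0.2272 -0.0318  0.5037] T tool [ 0.0237  0.9652 -0.0276] w 0.08548302570221447 0.0
```

Request:
step_arm(targets="1 -0.019 0.0064 0 0 0 0;1 -0.038 0.0128 0 0 0 0;1 -0.057 0.0192 0 0 0 0;1 -0.085 0.0288 0 0 0 0;1 -0.114 0.0384 0 0 0 0;1 -0.142 0.048 0 0 0 0;1 -0.17 0.057 0 0 0 0;1 -0.17 0.057 0.05 0 0 0;1 -0.17 0.057 0.1 0 0 0;1 -0.17 0.057 0.1 0 0 0")

```text
clock: 25.53
eef_pos: [0.486, 0.2609, 0.1672]
tool_rot: [0.114, 0.697, -0.112, 0.699]
ft_force: [0.7, 0.4, -0.7]
grip_width: 0.085
grasp_force: 0.0
```

```bash
python3 st.py
python3 - <<'E'
from h import *
ims=[]
for n,(x,y,w,h) in(("scene",(240,90,240,300)),("top",(150,140,340,170))):
    im=snap(n,n+"9.png")[:,:,::-1][y:y+h,x:x+w]; k=400/w
    im=cv2.resize(im,None,fx=k,fy=k); ims.append(cv2.copyMakeBorder(im,0,500-im.shape[0],0,0,cv2.BORDER_CONSTANT))
cv2.imwrite("pics/see9.png",np.hstack(ims))
E
```

```text
25.5333 [0.486  0.2609 0.1672] j [ 1.0641  0.8929 -0.8982 -1.7957 -1.3854 -0.0008]
[[ 0.002   0.3158  0.9488]
 [ 0.0033  0.9488 -0.3158]
 [-1.      0.0038  0.0009]]
F [ 0.731   0.3781 -0.7374] T tool [0.0099 0.9073 0.0625] w 0.08502996118738006 0.0
```

View pics/see9.png

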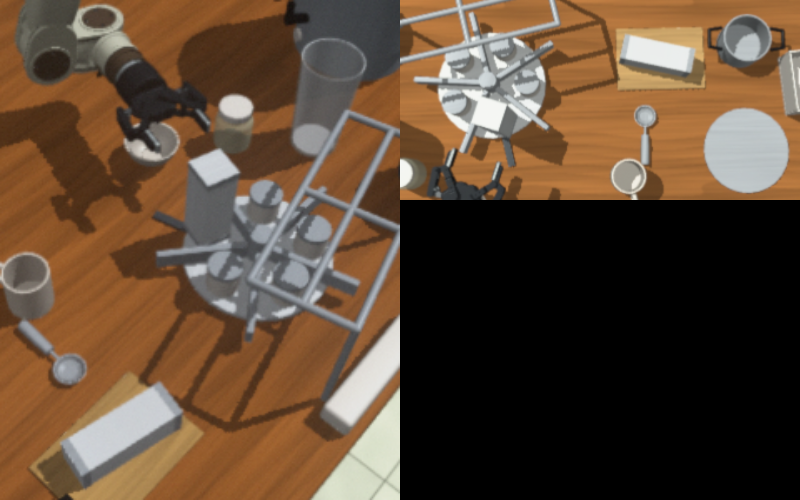

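The tin stands in the bay, the gripper is clear and nothing else has moved. One numeric check that the wheel did not turn, then hand in.

Run:
```python
from h import *
a,b=[cv2.imread("pics/"+f,0)[140:215,160:290] for f in("t3.png","top9.png")]
d=cv2.absdiff(a,b); print(d.mean(),(d>40).sum())
if (d>40).sum()<150: print(bot.job_done())
```

```text
9.522871794871795 0
the job is handed in; nothing more can be done
None
```

The job is handed in. The empty bay is lined up with the pointer, about 2–4 mm off by camera. The tray's tin stands upright in it on its heavy end, and the final pictures show the spare tin and the bystanders I could see undisturbed. I haven't seen a verdict.

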